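Find the good presser foot with a feeler gauge

TASK

The metal fixture has three lanes, each with a presser foot over the bed: one foot is seized, one has lost its spring, and one is right. Try the thick feeler gauge in the lanes, gently and without forcing it, and leave it lying on the bed, pushed fully home against the end stop in the one lane where it slides in with a clear drag. Leave the stopwatch, tape roll and petri dish where they are.

Things in the scene. Friction and masses are not known exactly. Their poses are not given: they have to be found in the camera images.
- gauge: Feeler gauge, 0.12 kg, loose: a grey block handle 65 long (x) x 24 wide (y) x 30 high (z) with a bare steel blade 20 wide x 5.5 thick ahead of it; the undersides are flush. Origin: centre of the handle's underside; x points along the blade to its tip, z up. It starts flat on the worktop left of the fixture, blade roughly towards +y.
- gauge_tip (a point): Middle of the lower front edge of the gauge's blade, 127 mm ahead of the gauge's origin (94.5 mm ahead of the handle).
- bed: Fixed aluminium bed plate, its top 10 mm above the worktop, from 100 mm before (-x) to 95 mm behind its origin (on the worktop), 118 mm to either side; x points along the lanes from mouth to end stop, y left. Three fixed heads that look alike stand on it, one per lane, 44 mm wide, bridge 42 and stem top 51 mm over the bed; they change places from start to start.
- end_stop (a point): Middle of the end stop's face, on the bed's top: one steel bar, 15 mm high, across the back of all three lanes, 60 mm past their mouths. The right foot rises 1.5 mm against its spring and presses on the blade with about 5 N (drag of 2.5 to 7 N); the slack foot has only its 0.3 N weight and hardly drags; the seized foot does not move.
- lane_left (a point): Mouth of the left (+y) lane, mid-width, on the bed's top; x points into the lane, z up. Its cheeks stand 28 mm apart, 42 mm high and flared at the mouth. Lanes are 72 mm apart. The three feet are alike in size.
- lane_middle (a point): The same for the middle lane. In each lane a steel presser foot 26 mm wide has its flat sole 4 mm over the bed from 20 to 52 mm past the mouth; before it a lead-in slopes up 11.5 degrees to a lip 8 mm over the bed at the mouth.
- lane_right (a point): The same for the right (-y) lane. Under a seized foot the blade stops at the lead-in, its tip 5 to 18 mm past the mouth.
- stopwatch: Black stopwatch lying near the front edge, 97x91x18 mm, origin centre of underside; a bystander.
- tape_roll: Roll of tape lying flat, 108 mm across, 24 mm high, origin centre of underside; a bystander.
- petri_dish: Clear petri dish, 69 mm across, 15 mm high, origin centre of underside; a bystander.

How it is judged:
By the outcome, as a careful person would: the job done as asked, in the order asked, and still so for the second after the job is handed in, with the robot touching nothing.
It also fails if it takes over 58 s, if anything falls off the work surface, if the arm or the gripper's body presses on something with over 40 N, if the wrist force passes 120 N, or if a joint passes its speed limit or range.

ROBOT

A 7-joint arm with a two-finger parallel gripper is mounted at the origin on a cart in front of the work surface, level with it; the furniture and walls round the work are solid. World frame = base frame: x ahead of the robot, y to its left, z up, the work surface at z = 0. Lengths are in m, angles in rad, forces in N, time in s.
With the tool pointing down it reaches from about 0.35 to 0.9 m from the base axis. Payload 8.1 kg.
Tool frame: the origin (TCP) lies midway between the tips of the shut fingers; the grasp point (between the pads) lies 19 mm behind it; z points along the fingers, x is the direction in which the jaws open and shut, and the axes are right-handed (so a half turn about z gives the same grasp; the last joint's range is limited). The gripper opens to 92 mm and grips with 3 to 60 N. Pads are 19 mm wide; open, the fingers measure 130 mm over their backs; the gripper's body (75 mm by 190 mm) begins 47 mm behind the grasp point.
Start: joints at [1.138, 0.434, 0.025, 1.573, -0.012, 1.134, -0.075], TCP at [0.202, -0.591, 0.227] pointing down, gripper open.
Joint ranges: [-2.62, 2.62], [-0.44, 2.09], [-1.27, 1.32], [0.08, 2.57], [-1.32, 4.46], [0.12, 2], [-2.74, 2.74]. Speed limits (rad/s): [2.22, 2.22, 3.01, 3.01, 3.14, 3.14, 3.14].

INTERFACE

Orientations are given as a rotation vector (axis times angle).
In Python, from cell import arm gives the robot as it stands.
- The arm moves only by the tool jog_arm, never from a script. Its argument "commands" is a list of rows, each an object with "translation": the shift along the tool's x, y, z in mm, a list of three; "turn": the turn, a rotation vector about the tool's x, y, z in rad, a list of three. A call has 1 to 12 rows; each row is the pose to reach, as a shift and turn from the pose commanded when the call began, along the tool's axes at that moment; what a row does not reach only later rows make up. A row lasts 1/12 s, in which the tool goes at most 41.7 mm and 7.16 degrees, less where a joint would pass 70% of its speed; a pose out of reach is approached as far as the arm can. A call with a gripper value outside its range is refused whole. "claw" is the closure, from -1 (fully open) to 1 (shut), so that 0 is half open, set as the call begins (left out, the last holds). The fingers move at their own pace and stop on an object; "grip_force" is the grip in N (left out, the last holds). Time passes only in rows, so rows that repeat a pose let the fingers close. It gives the time, the measured TCP pose, the force and the opening at its end, in the units of the state.
- arm.observe(): the state, without advancing time (a new reading comes with each control period).
- arm.get_image(name): name is "scene" or "top"; returns the picture (400x640x3 uint8, blue, green, red); there is no depth.
- arm.camera_info(name): a dict with "vertical_fov" (degrees; the focal length in pixels is half the picture's height over the tangent of half this angle, whatever the lens; pixels are square), "cx", "cy" (the principal point, pixels), "eye" and "rotation" of the camera in the world. Camera axes: x right, y up, looking along -z (the intrinsics and any distortion apply to the point x, -y, -z); pixel columns grow to the right and rows downward; lengths in m; the calibration is good to about 2 mm. A picture is of the moment at which its call begins. camera_info takes no time and is no camera call.
- arm.sign_off(): hands the job in, once; it reports no verdict.
Trained networks look in the newest picture that a camera, given by its name, has taken for a name from the list of things; names that differ only in an ending like _2 or _b are one class to them, and where a whole thing is asked for, a point or a joint stands for the part that bears it (a point fixed in the world has none). Each returns a list of dicts, best first, with "confidence" (0 to 1); they miss things now and then, are a little off and sometimes report something else, mostly with a low value. They report only what shows in the picture. A call takes as long as a camera call.
- arm.trace(camera, query): "region" (400x640 bool, what is visible of it) and "box" ([left, top, width, height] in pixels, round what is visible of it).
- arm.landmark_of(camera, query): "at" ([column, row] in pixels: a listed point, or the origin of a listed thing).
The state is a dict: "clock": time; "joints": joint angles; "dq": joint speeds; "joint_efforts": joint torques, N m; "position": TCP position; "ee_rot": TCP orientation; "force": force on the tool from outside, world axes, zero at the start; "ft_torque": the same for the moment, N m; "width": opening from 0.0 (shut) to 1.0 (fully open).
Only numpy, scipy, OpenCV 4.12 (cv2) and the standard library are available. Lean on these libraries where they do the work, as an engineer would, in place of code of your own. Each camera call takes 0.05 s, during which the arm holds its last target. There are 200 camera calls.

## Working session

There is one attempt and no reset: what is moved stays moved. The work goes in short steps, Python scripts to look and compute and a tool call to move; the robot and the scene stay as the last step left them, time stands still between calls to the robot, and variables do not carry over. Pictures are saved under pics/ and viewed, about 8 in all and at most 12, crops included, and the job is handed in when it is done.

Besides the shell and the picture viewer there is one more tool, called after ">>>" by a JSON object that holds its "name" and its "arguments", one argument or row to a line. jog_arm: Moves the arm, as the interface text tells. Its arguments: {"type":"object","properties":{"commands":{"type":"array","items":{"type":"object","properties":{"translation":{"type":"array","items":{"type":"number"}},"turn":{"type":"array","items":{"type":"number"}}}}},"claw":{"type":"number"},"grip_force":{"type":"number"}},"required":["commands"]}

```bash
mkdir -p pics; ls; cat > h.py <<'E'
import numpy as np, cv2
from cell import arm
def ray(cam,px):
    c=arm.camera_info(cam); f=200/np.tan(np.radians(c["vertical_fov"])/2)
    d=c.get("distortion")
    K=np.array([[f,0,c["cx"]],[0,f,c["cy"]],[0,0,1]])
    D=np.array(d,float) if d is not None else np.zeros(5)
    p=cv2.undistortPoints(np.array([[px]],float),K,D)[0,0]
    R=np.array(c["rotation"]); 
    if R.shape!=(3,3): R=cv2.Rodrigues(R)[0]
    return np.array(c["eye"]), R@np.array([p[0],-p[1],-1])
def onz(cam,px,z):
    e,d=ray(cam,px); return e+d*(z-e[2])/d[2]
def proj(cam,P):
    c=arm.camera_info(cam); f=200/np.tan(np.radians(c["vertical_fov"])/2)
    R=np.array(c["rotation"])
    if R.shape!=(3,3): R=cv2.Rodrigues(R)[0]
    q=R.T@(np.array(P)-np.array(c["eye"])); 
    d=c.get("distortion"); D=np.array(d,float) if d is not None else np.zeros(5)
    K=np.array([[f,0,c["cx"]],[0,f,c["cy"]],[0,0,1]])
    return cv2.projectPoints(np.array([[q[0],-q[1],-q[2]]]),np.zeros(3),np.zeros(3),K,D)[0][0,0]
E
python3 - <<'E'
from h import *
np.set_printoptions(precision=4,suppress=True)
for c in("top","scene"):
    print(arm.camera_info(c)); cv2.imwrite(f"pics/{c}0.png",arm.get_image(c))
    for q,z in(("gauge",0),("gauge_tip",0),("end_stop",.01),("lane_left",.01),("lane_middle",.01),("lane_right",.01),("bed",0)):
        for r in arm.landmark_of(c,q)[:2]: print(c,q,r["confidence"],r["at"],onz(c,r["at"],z))
print(arm.observe())
E
```

```text
pics
{'vertical_fov': 46.615711428307726, 'cx': 318.1124035386746, 'cy': 196.44017220011926, 'eye': array([0.3764, 0.0564, 1.3341]), 'rotation': array([ 0.0846, -0.0743, -1.5545])}
top gauge 0.74 [267.0, 221.2] [0.4384 0.2121 0.    ]
top gauge_tip 0.94 [223.4, 231.4] [0.4072 0.3365 0.    ]
top end_stop 0.84 [350.8, 143.6] [ 0.6664 -0.0263  0.01  ]
top end_stop 0.73 [348.8, 161.3] [ 0.6143 -0.0209  0.01  ]
top lane_left 0.81 [321.7, 159.6] [0.6182 0.0574 0.01  ]
top lane_middle 0.63 [351.2, 163.4] [ 0.6083 -0.0279  0.01  ]
top lane_right 0.6 [370.7, 167.1] [ 0.5983 -0.0842  0.01  ]
top bed 0.75 [348.9, 168.6] [ 0.5946 -0.022   0.    ]
{'vertical_fov': 57.17710880166663, 'cx': 324.74665193790383, 'cy': 199.29102971270572, 'eye': array([-0.2441,  0.6917,  0.6033]), 'rotation': array([ 0.5382, -1.1569, -2.011 ])}
scene gauge 0.97 [297.2, 234.8] [0.446  0.2172 0.    ]
scene gauge_tip 0.67 [267.9, 260.2] [0.404  0.3388 0.    ]
scene end_stop 0.9 [321.1, 177.8] [ 0.6607 -0.043   0.01  ]
scene lane_left 0.68 [310.9, 190.4] [0.6102 0.0418 0.01  ]
scene lane_left 0.66 [319.4, 176.6] [ 0.6718 -0.0442  0.01  ]
scene lane_middle 0.89 [327.8, 183.1] [ 0.6147 -0.0356  0.01  ]
scene lane_middle 0.75 [396.3, 201.7] [ 0.3812 -0.1235  0.01  ]
scene lane_right 0.59 [346.1, 178.2] [ 0.6024 -0.1101  0.01  ]
scene lane_right 0.29 [268.6, 259.1] [0.3958 0.3411 0.01  ]
scene bed 0.69 [333.7, 189.8] [ 0.5791 -0.0321  0.    ]
{'clock': 0.8, 'joints': array([ 1.1384,  0.4344,  0.025 ,  1.5732, -0.0116,  1.134 , -0.0751]), 'dq': array([-0.0005, -0.0002, -0.0013, -0.0001,  0.0009,  0.0003,  0.0008]), 'joint_efforts': array([ -0.0003, -66.7588,   0.984 , -31.4798,  -0.0607,   0.0326,
        -0.    ]), 'position': array([ 0.2024, -0.5913,  0.2268]), 'ee_rot': array([ 2.5558, -1.8268,  0.0001]), 'force': array([0.3678, 0.1756, 0.9131]), 'ft_torque': array([-0.0126, -0.0779,  0.0427]), 'width': 1.000512024286503}
```

```bash
python3 - <<'E'
import cv2
a=cv2.imread("pics/top0.png");b=cv2.imread("pics/scene0.png")
cv2.imwrite("pics/v1.png",cv2.resize(a[100:300,190:430],None,fx=3,fy=3,interpolation=cv2.INTER_CUBIC))
cv2.imwrite("pics/v2.png",cv2.resize(b[130:300,230:430],None,fx=3.5,fy=3.5,interpolation=cv2.INTER_CUBIC))
E
```

```text
(no output)
```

View pics/v1.png

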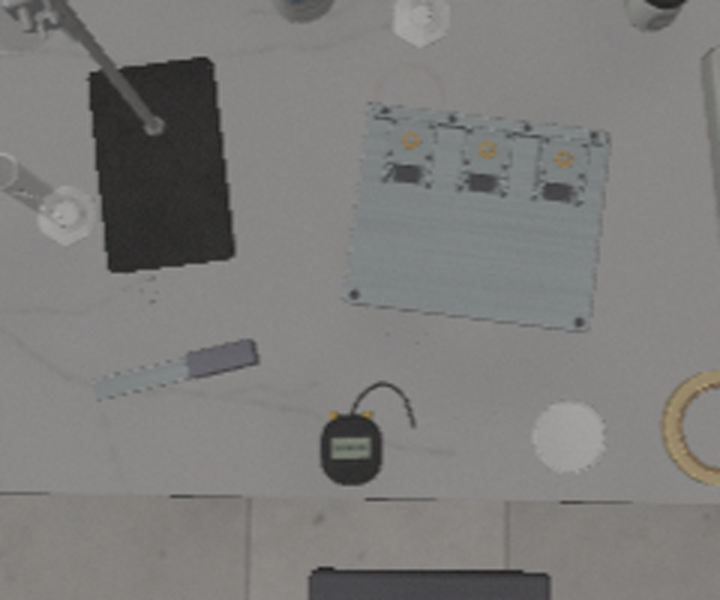

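View pics/v2.png

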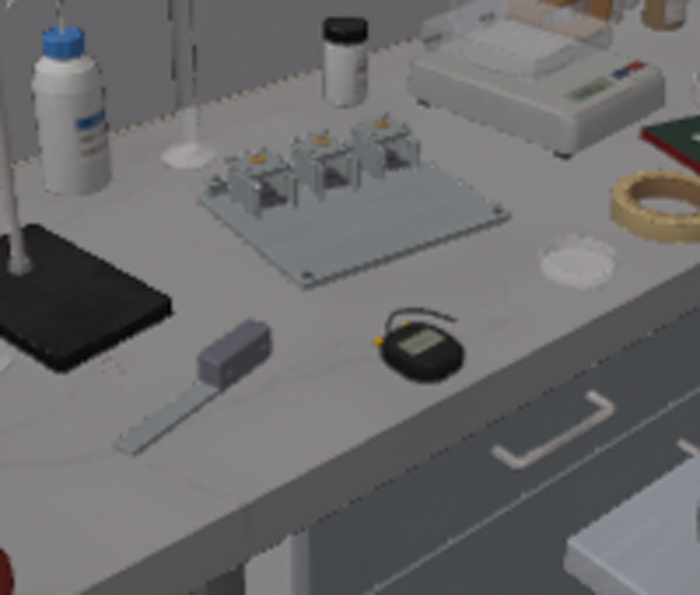

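View pics/top0.png

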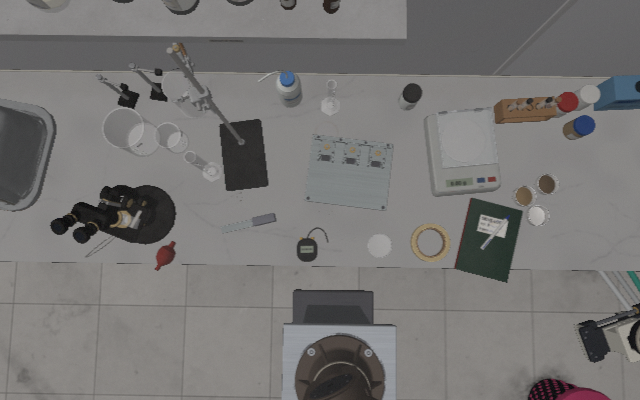

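```bash
cat >> h.py <<'E'
from scipy.spatial.transform import Rotation as Rn
def go(x,y,z,hd):
    """target TCP in mm, tool down, tool-x heading hd deg -> shift mm and turn in current tool frame (from measured pose)"""
    s=arm.observe(); R=Rn.from_rotvec(s["ee_rot"]); 
    c,n=np.cos(np.radians(hd)),np.sin(np.radians(hd))
    T=Rn.from_matrix(np.array([[c,n,0],[n,-c,0],[0,0,-1.]]))
    return R.inv().apply(np.array([x,y,z])-s["position"]*1000).round(1),(R.inv()*T).as_rotvec().round(4)
E
python3 - <<'E'
from h import *
from scipy.optimize import least_squares
np.set_printoptions(precision=4,suppress=True)
t=[(347,303),(590,330),(608,130),(367,102)]
t=[(190+u/3,100+v/3) for u,v in t]
s=[(308,280),(510,212),None,(198,198)]
C=[(-.1,.118),(-.1,-.118),(.095,-.118),(.095,.118)]
obs=[("top",p,c) for p,c in zip(t,C)]+[("scene",(230+p[0]/3.5,130+p[1]/3.5),c) for p,c in zip(s,C) if p]
def W(v,c,z): 
    a=v[2]; return (v[0]+c[0]*np.cos(a)-c[1]*np.sin(a), v[1]+c[0]*np.sin(a)+c[1]*np.cos(a), z)
f=lambda v:np.concatenate([proj(k,W(v,c,.01))-p for k,p,c in obs])
r=least_squares(f,[.59,-.022,-.1]); print(r.x,np.degrees(r.x[2])); print(r.fun.reshape(-1,2))
R=Rn.from_rotvec(arm.observe()["ee_rot"]).as_matrix(); print(R, np.degrees(np.arctan2(R[1,0],R[0,0])))
print(go(420,-200,200,14),go(420,-200,200,194)); print(onz("top",(241,141),0))
E
```

```text
[ 0.5858 -0.0228 -0.0918] -5.2587977086718425
[[-0.7778  0.123 ]
 [ 0.3363 -0.1415]
 [ 0.5154 -0.2273]
 [-0.0959  0.6901]
 [-0.4779  0.6209]
 [ 0.6016 -0.7483]
 [-0.3893 -1.1519]]
[[ 0.3237 -0.9461  0.    ]
 [-0.9461 -0.3237 -0.0001]
 [ 0.0001 -0.     -1.    ]] -71.11120770697168
(array([-299.8, -332.6,   26.8]), array([ 0.0001, -0.0001, -1.4855])) (array([-299.8, -332.6,   26.8]), array([-0.0001, -0.0001,  1.6561]))
[0.6719 0.2944 0.    ]
```

```bash
python3 - <<'E'
from h import *
print(go(420,-200,200,16),go(441,215,120,16))
E
```

```text
(array([-299.8, -332.6,   26.8]), array([ 1.0000e-04, -1.0000e-04, -1.5204e+00])) (array([-685.7, -486.8,  106.7]), array([ 1.0000e-04, -1.0000e-04, -1.5204e+00]))
```

>>> {"name": "jog_arm", "arguments": {
  "commands": [
    {"translation":[-300,-333,27],"turn":[0,0,-1.52]},
    {"translation":[-300,-333,27],"turn":[0,0,-1.52]},
    {"translation":[-300,-333,27],"turn":[0,0,-1.52]},
    {"translation":[-300,-333,27],"turn":[0,0,-1.52]},
    {"translation":[-300,-333,27],"turn":[0,0,-1.52]},
    {"translation":[-300,-333,27],"turn":[0,0,-1.52]},
    {"translation":[-300,-333,27],"turn":[0,0,-1.52]},
    {"translation":[-300,-333,27],"turn":[0,0,-1.52]},
    {"translation":[-300,-333,27],"turn":[0,0,-1.52]},
    {"translation":[-300,-333,27],"turn":[0,0,-1.52]},
    {"translation":[-300,-333,27],"turn":[0,0,-1.52]},
    {"translation":[-300,-333,27],"turn":[0,0,-1.52]}
  ],
  "claw": -1,
  "grip_force": 12
}}

```text
clock: 1.8
position: [0.4237, -0.1928, 0.2002]
ee_rot: [-3.11, -0.429, -0.005]
force: [0.2, -0.3, -0.0]
width: 0.999
```

```bash
python3 - <<'E'
from h import *
print(arm.observe()["clock"],arm.observe()["position"],go(441,215,120,16))
E
```

```text
1.8 [ 0.42367035 -0.19283561  0.20016702] (array([ 126.8, -387.8,   81.1]), array([-0.0014, -0.0031, -0.0053]))
```

>>> {"name": "jog_arm", "arguments": {
  "commands": [
    {"translation":[127,-388,81],"turn":[0,0,0]},
    {"translation":[127,-388,81],"turn":[0,0,0]},
    {"translation":[127,-388,81],"turn":[0,0,0]},
    {"translation":[127,-388,81],"turn":[0,0,0]},
    {"translation":[127,-388,81],"turn":[0,0,0]},
    {"translation":[127,-388,81],"turn":[0,0,0]},
    {"translation":[127,-388,81],"turn":[0,0,0]},
    {"translation":[127,-388,81],"turn":[0,0,0]},
    {"translation":[127,-388,81],"turn":[0,0,0]},
    {"translation":[127,-388,81],"turn":[0,0,0]},
    {"translation":[127,-388,81],"turn":[0,0,0]},
    {"translation":[127,-388,81],"turn":[0,0,0]}
  ]
}}

```text
clock: 2.8
position: [0.443, 0.2109, 0.1184]
ee_rot: [-3.113, -0.414, 0.001]
force: [-0.6, -0.8, 0.2]
width: 0.998
```

```bash
python3 - <<'E'
from h import *
s=arm.observe();print(s["clock"],s["position"],go(441,215,3,16),go(441,215,40,16))
b=arm.get_image("scene"); cv2.imwrite("pics/v3.png",cv2.resize(b[100:300,200:430],None,fx=3,fy=3,interpolation=cv2.INTER_CUBIC))
E
```

```text
2.8 [0.4430065  0.21086708 0.11844008] (array([ -0.8,  -4.4, 115.4]), array([-0.0013,  0.0004, -0.0149])) (array([-0.8, -4.4, 78.4]), array([-0.0013,  0.0004, -0.0149]))
```

View pics/v3.png

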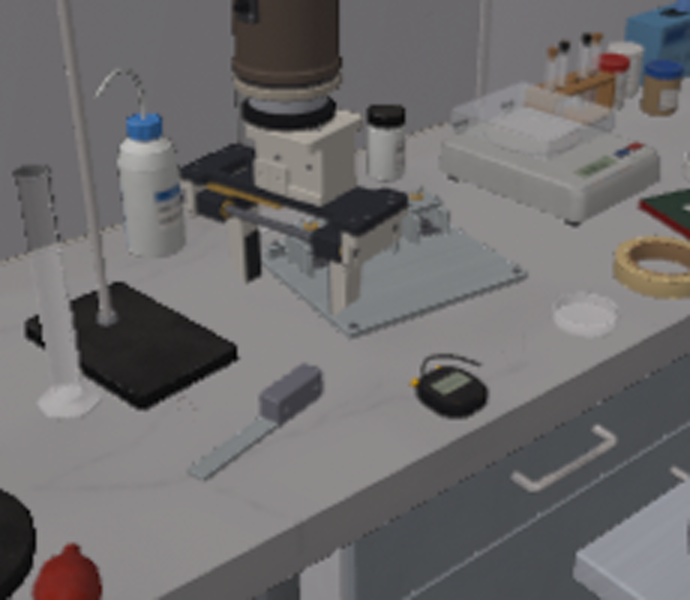

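The gripper is above the gauge, with its fingers at about (245,260) and (345,290). The handle is at (290,395) and unobstructed. I'll descend now.

>>> {"name": "jog_arm", "arguments": {
  "commands": [
    {"translation":[0,-1,40],"turn":[0,0,0]},
    {"translation":[0,-1,80],"turn":[0,0,0]},
    {"translation":[0,-1,100],"turn":[0,0,0]},
    {"translation":[0,-1,115],"turn":[0,0,0]},
    {"translation":[0,-1,115],"turn":[0,0,0]},
    {"translation":[0,-1,115],"turn":[0,0,0]}
  ]
}}

```text
clock: 3.35
position: [0.4436, 0.2067, 0.0034]
ee_rot: [3.114, 0.401, -0.002]
force: [0.3, -0.4, 0.2]
width: 1.0
```

>>> {"name": "jog_arm", "arguments": {
  "commands": [
    {"translation":[0,0,0]},
    {"translation":[0,0,0]},
    {"translation":[0,0,0]},
    {"translation":[0,0,0]},
    {"translation":[0,0,0]},
    {"translation":[0,0,0]},
    {"translation":[0,0,0]},
    {"translation":[0,0,0]},
    {"translation":[0,0,0]}
  ],
  "claw": 1,
  "grip_force": 14
}}

```text
schema error: expected keys translation, turn
```

>>> {"name": "jog_arm", "arguments": {
  "commands": [
    {"translation":[0,0,0],"turn":[0,0,0]},
    {"translation":[0,0,0],"turn":[0,0,0]},
    {"translation":[0,0,0],"turn":[0,0,0]},
    {"translation":[0,0,0],"turn":[0,0,0]},
    {"translation":[0,0,0],"turn":[0,0,0]},
    {"translation":[0,0,0],"turn":[0,0,0]},
    {"translation":[0,0,0],"turn":[0,0,0]},
    {"translation":[0,0,0],"turn":[0,0,0]},
    {"translation":[0,0,0],"turn":[0,0,0]},
    {"translation":[0,0,0],"turn":[0,0,0]}
  ],
  "claw": 1,
  "grip_force": 14
}}

```text
clock: 4.18
position: [0.4434, 0.2089, 0.0037]
ee_rot: [3.115, 0.406, -0.0]
force: [0.6, 0.4, 0.6]
width: 0.325
```

```bash
python3 - <<'E'
from h import *
s=arm.observe();print(s["clock"],s["position"],s["ee_rot"],s["force"],s["width"],s["width"]*92)
P=s["position"]; R=Rn.from_rotvec(s["ee_rot"])
for c in("top","scene"):
    arm.get_image(c)
    for r in arm.landmark_of(c,"gauge_tip")[:1]:
        w=onz(c,r["at"],0); print(c,r["confidence"],w, R.inv().apply(w-P)*1000)
E
```

```text
4.1833 [0.44344105 0.20889133 0.00367848] [ 3.11521014e+00  4.05776075e-01 -1.46023522e-04] [0.59205388 0.41687195 0.5953868 ] 0.32540779148243293 29.93751681638383
top 0.38 [0.40440189 0.33498578 0.        ] [  -5.43498094 -131.88773154    3.67195452]
scene 0.8 [0.40184479 0.33867461 0.        ] [  -6.96180017 -136.10852224    3.67188191]
```

>>> {"name": "jog_arm", "arguments": {
  "commands": [
    {"translation":[0,0,0],"turn":[0,0,0]},
    {"translation":[0,0,0],"turn":[0,0,0]},
    {"translation":[0,0,0],"turn":[0,0,0]},
    {"translation":[0,0,0],"turn":[0,0,0]},
    {"translation":[0,0,0],"turn":[0,0,0]}
  ]
}}

```text
clock: 4.8
position: [0.4434, 0.2088, 0.0037]
ee_rot: [3.115, 0.406, -0.0]
force: [0.6, 0.3, -0.3]
width: 0.259
```

```bash
python3 - <<'E'
from h import *
s=arm.observe();print(s["clock"],s["position"],s["ee_rot"],s["force"],s["width"]*92)
P=s["position"]; R=Rn.from_rotvec(s["ee_rot"])
for c in("top","scene"):
    arm.get_image(c)
    for r in arm.landmark_of(c,"gauge_tip")[:1]:
        w=onz(c,r["at"],0); print(c,r["confidence"],w, R.inv().apply(w-P)*1000)
E
```

```text
4.8 [0.44344642 0.20883996 0.00368383] [ 3.11524003e+00  4.05571866e-01 -1.43999988e-04] [ 0.58670013  0.25716446 -0.26533362] 23.804355915211058
top 0.57 [0.40677062 0.34886999 0.        ] [   0.40032392 -144.75295396    3.67647549]
scene 0.78 [0.38628724 0.33728365 0.        ] [ -22.36684089 -138.79737792    3.67903132]
```

```bash
cat >> h.py <<'E'
B=np.array([586.,-22.8]); TH=-5.26
def bed(bx,by,z,dh=0):   # tip at bed (bx,by), mm; z TCP mm
    a=np.radians(TH); u=np.array([np.cos(a),np.sin(a)]); v=np.array([-u[1],u[0]])
    p=B+(bx-134)*u+by*v; return go(p[0],p[1],z,TH-90+dh)
E
python3 - <<'E'
from h import *
print(bed(-10,72,70),go(443.4,208.8,85,14.9))
E
```

```text
(array([-32. , 143.3, -66.3]), array([1.0000e-04, 0.0000e+00, 1.9216e+00])) (array([ -0.1,   0. , -81.3]), array([ 0.    ,  0.0001, -0.0011]))
```

>>> {"name": "jog_arm", "arguments": {
  "commands": [
    {"translation":[0,0,-20],"turn":[0,0,0]},
    {"translation":[0,0,-50],"turn":[0,0,0]},
    {"translation":[0,0,-80],"turn":[0,0,0.1]},
    {"translation":[-5,25,-80],"turn":[0,0,0.22]},
    {"translation":[-12,50,-80],"turn":[0,0,0.34]},
    {"translation":[-18,75,-80],"turn":[0,0,0.46]},
    {"translation":[-24,100,-80],"turn":[0,0,0.58]},
    {"translation":[-32,125,-80],"turn":[0,0,0.7]},
    {"translation":[-32,143,-80],"turn":[0,0,0.82]},
    {"translation":[-32,143,-80],"turn":[0,0,0.94]},
    {"translation":[-32,143,-80],"turn":[0,0,1.06]},
    {"translation":[-32,143,-80],"turn":[0,0,1.18]}
  ]
}}

```text
clock: 6.0
position: [0.449, 0.0618, 0.0837]
ee_rot: [2.809, -1.406, -0.0]
force: [0.1, -0.4, -2.6]
width: 0.26
```

>>> {"name": "jog_arm", "arguments": {
  "commands": [
    {"translation":[0,0,0],"turn":[0,0,0.12]},
    {"translation":[0,0,0],"turn":[0,0,0.24]},
    {"translation":[0,0,0],"turn":[0,0,0.36]},
    {"translation":[0,0,0],"turn":[0,0,0.48]},
    {"translation":[0,0,0],"turn":[0,0,0.6]},
    {"translation":[0,0,0],"turn":[0,0,0.72]},
    {"translation":[0,0,0],"turn":[0,0,0.74]},
    {"translation":[0,0,0],"turn":[0,0,0.74]},
    {"translation":[0,0,0],"turn":[0,0,0.74]}
  ]
}}

```text
clock: 6.75
position: [0.4491, 0.0626, 0.0837]
ee_rot: [2.124, -2.315, 0.0]
force: [1.6, 0.1, -0.3]
width: 0.262
```

```bash
cat >look.py <<'E'
from h import *
import sys
n,z=sys.argv[1],float(sys.argv[2])
s=arm.observe();print(s["clock"],s["position"],s["ee_rot"],s["force"],s["width"]*92)
P=s["position"]; R=Rn.from_rotvec(s["ee_rot"]); I=[]
for c,(r0,r1,c0,c1) in(("top",(120,230,270,400)),("scene",(140,250,250,390))):
    b=arm.get_image(c); I.append(cv2.resize(b[r0:r1,c0:c1],(780,300) if 0 else None,fx=5,fy=5,interpolation=cv2.INTER_CUBIC)[:550,:650])
    for r in arm.landmark_of(c,"gauge_tip")[:1]:
        w=onz(c,r["at"],z/1000); print(c,r["confidence"],r["at"],w, R.inv().apply(w-P)*1000)
    m=R.apply([0,-.134,0])+P; m[2]=z/1000; print(c,"expected tip px",proj(c,m))
[cv2.imwrite(f"pics/{n}_{k}.png",i) for k,i in zip("ts",I)]
E
python3 look.py a 80; python3 -c "
from h import *
print(bed(-10,72,13.5))"
```

```text
6.75 [0.44905213 0.06255738 0.08369971] [ 2.12356043e+00 -2.31496111e+00  6.76509431e-06] [ 1.64549187  0.08007354 -0.2594782 ] 24.10770523717766
top 0.66 [326.1, 167.3] [0.5842537  0.04502465 0.08      ] [   5.82832386 -136.2093847     3.68547671]
top expected tip px [323.89685725 167.8838869 ]
scene 0.71 [335.7, 190.4] [0.46343423 0.06168848 0.08      ] [ -0.37288204 -14.40391657   3.6980759 ]
scene expected tip px [313.62423665 175.27565802]
(array([ 0.3, -0.1, 70.2]), array([0.   , 0.   , 0.003]))
```

View pics/a_t.png

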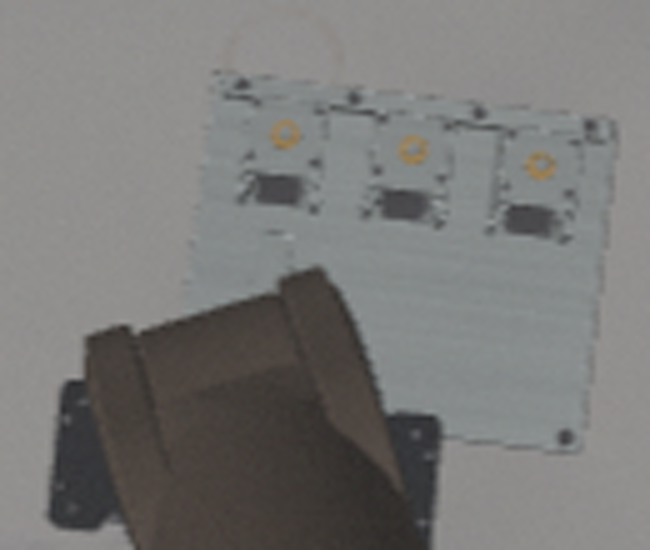

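```bash
python3 - <<'E'
from h import *
P=arm.observe()["position"]
for z in(.15,.18,.21): print(z,proj("top",(P[0],P[1],z)))
# head tops per bed fit: mouth and stop pts
a=np.radians(TH);u=np.array([np.cos(a),np.sin(a)]);v=np.array([-u[1],u[0]])
for by in(72,0,-72):
    for bx,z in((20,.052),(80,.025),(54,.061)):
        w=(B+bx*u+by*v)/1000; q=proj("top",(*w,z)); print(by,bx,((q-[270,120])*5).round(),((proj("scene",(*w,z))-[250,140])*5).round())
E
```

```text
0.15 [318.90143177 215.00981478]
0.18 [318.85176876 214.26917715]
0.21 [318.79947238 213.48926762]
72 20 [277. 195.] [295. 197.]
72 80 [287. 101.] [249. 199.]
72 54 [284. 132.] [268. 166.]
0 20 [405. 208.] [386. 170.]
0 80 [412. 114.] [337. 173.]
0 54 [412. 145.] [357. 140.]
-72 20 [533. 222.] [471. 144.]
-72 80 [537. 127.] [420. 148.]
-72 54 [541. 159.] [442. 115.]
```

View pics/a_s.png

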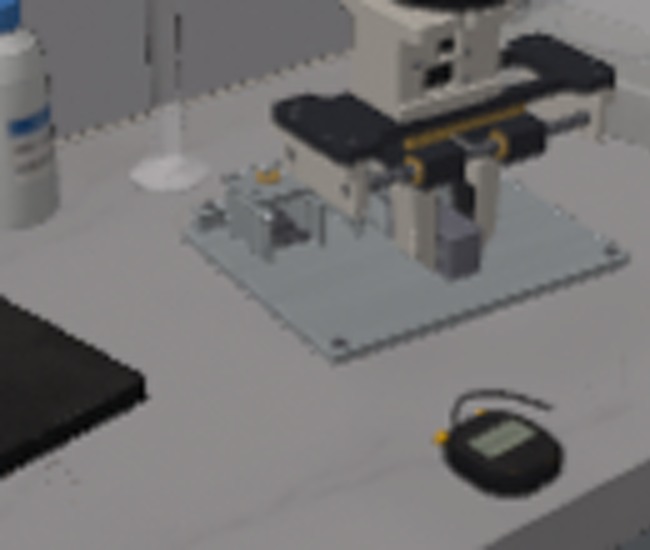

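>>> {"name": "jog_arm", "arguments": {
  "commands": [
    {"translation":[-2,0,30],"turn":[0,0,0]},
    {"translation":[-4,0,55],"turn":[0,0,0]},
    {"translation":[-4,0,67],"turn":[0,0,0]},
    {"translation":[-4,0,67],"turn":[0,0,0]},
    {"translation":[-4,0,67],"turn":[0,0,0]},
    {"translation":[-4,0,67],"turn":[0,0,0]}
  ]
}}

```text
clock: 7.45
position: [0.45, 0.0665, 0.0174]
ee_rot: [-2.119, 2.319, -0.001]
force: [0.3, 0.1, -0.6]
width: 0.26
```

```bash
python3 look.py b 12;  python3 - <<'E'
from h import *
a=np.radians(TH);u=np.array([np.cos(a),np.sin(a)]);v=np.array([-u[1],u[0]])
for c,o in(("top",(270,120)),("scene",(250,140))):
    w=(B-10*u+72*v)/1000; print(c,((proj(c,(*w,.017))-o)*5).round())
i=np.zeros((550,1,3)); A=cv2.imread("pics/b_t.png")[130:430,150:450];C=cv2.imread("pics/b_s.png")[100:400,150:450]
cv2.imwrite("pics/b.png",cv2.resize(np.hstack([A,C]),None,fx=1.33,fy=1.33))
E
```

```text
7.45 [0.45000442 0.06645389 0.01737414] [-2.11872856e+00  2.31873400e+00 -5.31705887e-04] [ 0.2607517   0.0799726  -0.64416223] 23.910195473717852
top 0.53 [326.3, 170.6] [0.58592303 0.04370239 0.012     ] [  10.43318344 -137.41052813    5.46587053]
top expected tip px [322.57246791 171.39385834]
scene expected tip px [312.84254954 194.11480341]
top [271. 257.]
scene [320. 262.]
```

View pics/b.png

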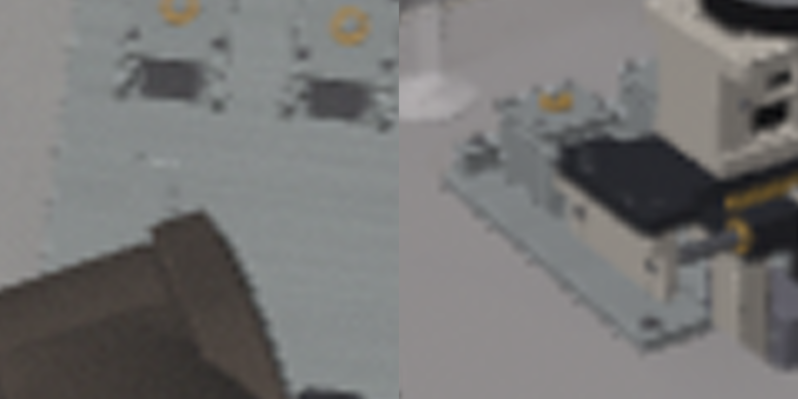

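>>> {"name": "jog_arm", "arguments": {
  "commands": [
    {"translation":[0,-5,1.5],"turn":[0,0,0]},
    {"translation":[0,-10,3.2],"turn":[0,0,0]},
    {"translation":[0,-15,3.7],"turn":[0,0,0]},
    {"translation":[0,-20,3.7],"turn":[0,0,0]},
    {"translation":[0,-23,3.7],"turn":[0,0,0]}
  ]
}}

```text
clock: 8.07
position: [0.4724, 0.0643, 0.0131]
ee_rot: [2.118, -2.319, -0.001]
force: [-5.9, 0.0, 8.1]
width: 0.262
```

>>> {"name": "jog_arm", "arguments": {
  "commands": [
    {"translation":[0,-2,0],"turn":[0,0,0]},
    {"translation":[0,-4,0],"turn":[0,0,0]},
    {"translation":[0,-6,0],"turn":[0,0,0]},
    {"translation":[0,-8,0],"turn":[0,0,0]}
  ]
}}

```text
clock: 8.4
position: [0.4788, 0.0637, 0.0132]
ee_rot: [2.117, -2.317, -0.003]
force: [-10.2, 1.4, 15.6]
width: 0.259
```

>>> {"name": "jog_arm", "arguments": {
  "commands": [
    {"translation":[0,2,-1],"turn":[0,0,0]},
    {"translation":[0,2,-1],"turn":[0,0,0]},
    {"translation":[0,2,-1],"turn":[0,0,0]}
  ]
}}

```text
clock: 8.65
position: [0.4786, 0.0637, 0.0139]
ee_rot: [2.119, -2.319, -0.0]
force: [-0.5, 0.7, -2.0]
width: 0.262
```

>>> {"name": "jog_arm", "arguments": {
  "commands": [
    {"translation":[0,-2,0],"turn":[0,0,0]},
    {"translation":[0,-4,0],"turn":[0,0,0]},
    {"translation":[0,-6,0],"turn":[0,0,0]}
  ]
}}

```text
clock: 8.9
position: [0.4845, 0.0632, 0.0138]
ee_rot: [2.119, -2.319, -0.0]
force: [-0.9, 0.2, -1.6]
width: 0.257
```

>>> {"name": "jog_arm", "arguments": {
  "commands": [
    {"translation":[0,-2,0],"turn":[0,0,0]},
    {"translation":[0,-4,0],"turn":[0,0,0]},
    {"translation":[0,-6,0],"turn":[0,0,0]}
  ]
}}

```text
clock: 9.15
position: [0.4904, 0.0626, 0.0139]
ee_rot: [2.118, -2.319, -0.0]
force: [-1.2, -1.0, -1.3]
width: 0.26
```

>>> {"name": "jog_arm", "arguments": {
  "commands": [
    {"translation":[0,-1.5,0],"turn":[0,0,0]},
    {"translation":[0,-3,0],"turn":[0,0,0]}
  ]
}}

```text
clock: 9.32
position: [0.4917, 0.0623, 0.0136]
ee_rot: [2.117, -2.317, -0.003]
force: [-9.9, 0.2, 2.4]
width: 0.259
```

>>> {"name": "jog_arm", "arguments": {
  "commands": [
    {"translation":[0,-1.5,0],"turn":[0,0,0]},
    {"translation":[0,-3,0],"turn":[0,0,0]}
  ]
}}

```text
clock: 9.48
position: [0.4929, 0.0621, 0.0136]
ee_rot: [2.116, -2.315, -0.005]
force: [-13.1, 0.4, 7.6]
width: 0.258
```

>>> {"name": "jog_arm", "arguments": {
  "commands": [
    {"translation":[0,8,0],"turn":[0,0,0]},
    {"translation":[0,20,0],"turn":[0,0,0]},
    {"translation":[0,32,-2],"turn":[0,0,0]},
    {"translation":[0,36,-2],"turn":[0,0,0]},
    {"translation":[20,36,-2],"turn":[0,0,0]},
    {"translation":[45,36,-2],"turn":[0,0,0]},
    {"translation":[65,36,-2],"turn":[0,0,0]},
    {"translation":[72,36,-2],"turn":[0,0,0]},
    {"translation":[72,36,-2],"turn":[0,0,0]},
    {"translation":[72,36,-2],"turn":[0,0,0]}
  ]
}}

```text
clock: 10.32
position: [0.4547, -0.0059, 0.0162]
ee_rot: [-2.117, 2.319, -0.001]
force: [0.2, 0.4, -1.1]
width: 0.262
```

```bash
python3 look.py c 12;  python3 - <<'E'
from h import *
a=np.radians(TH);u=np.array([np.cos(a),np.sin(a)]);v=np.array([-u[1],u[0]])
P=arm.observe()["position"][:2]*1000-B; print("TCP bed",P@u,P@v)
for bx,z in((-10,.017),(0,.017),(20,.018)):
    w=(B+bx*u+0*v)/1000; print(bx,((proj("top",(*w,z))-(270,120))*5-(300,130))*2.5)
A=cv2.imread("pics/c_t.png")[130:370,300:560]
cv2.imwrite("pics/c.png",cv2.resize(A,None,fx=2.5,fy=2.5))
E
```

```text
10.3167 [ 0.45470757 -0.00588386  0.01619143] [-2.11724979e+00  2.31932596e+00 -7.31417001e-04] [ 0.17683097  0.42462262 -1.08173045] 24.061273745595987
top 0.54 [348.9, 170.6] [ 0.58684581 -0.02132779  0.012     ] [   3.37015755 -132.99012063    4.34349317]
top expected tip px [347.76998721 170.13500303]
scene expected tip px [328.87420135 186.94804017]
TCP bed -132.74195658742977 5.684814326847478
-10 [239.59106318 350.74265155]
0 [243.9515735  307.82323357]
20 [252.92733088 221.4316155 ]
```

View pics/c.png

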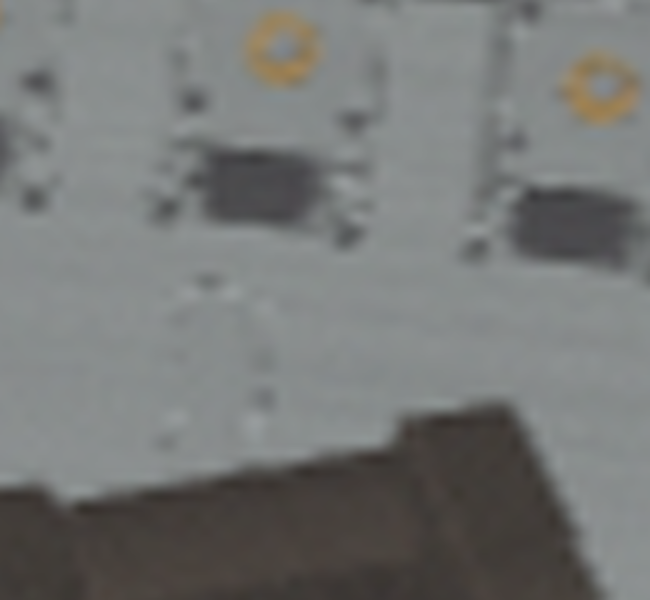

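>>> {"name": "jog_arm", "arguments": {
  "commands": [
    {"translation":[3.7,0,1],"turn":[0,0,0.0175]},
    {"translation":[3.7,0,2.2],"turn":[0,0,0.0175]},
    {"translation":[3.7,0,2.2],"turn":[0,0,0.0175]}
  ]
}}

```text
clock: 10.77
position: [0.4537, -0.01, 0.0137]
ee_rot: [2.098, -2.338, 0.0]
force: [-0.6, -1.0, -0.2]
width: 0.26
```

>>> {"name": "jog_arm", "arguments": {
  "commands": [
    {"translation":[0,-4,0],"turn":[0,0,0]},
    {"translation":[0,-8,0],"turn":[0,0,0]},
    {"translation":[0,-12,0],"turn":[0,0,0]},
    {"translation":[0,-15,0],"turn":[0,0,0]}
  ]
}}

```text
clock: 11.1
position: [0.4695, -0.0116, 0.0138]
ee_rot: [-2.098, 2.338, -0.001]
force: [0.6, 0.6, -0.9]
width: 0.263
```

```bash
python3 look.py d 12;  python3 - <<'E'
from h import *
a=np.radians(TH);u=np.array([np.cos(a),np.sin(a)]);v=np.array([-u[1],u[0]])
P=arm.observe()["position"][:2]*1000-B; print("TCP bed",P@u,P@v)
A=cv2.imread("pics/d_t.png")[130:370,300:560]
cv2.imwrite("pics/d.png",cv2.resize(A,None,fx=2.5,fy=2.5))
E
```

```text
11.1 [ 0.46945402 -0.01158652  0.01384792] [-2.09821843e+00  2.33757145e+00 -5.48159778e-04] [ 0.61893581  0.57858961 -0.94701101] 24.181728837242265
top 0.46 [354.3, 165.8] [ 0.60104479 -0.03675954  0.012     ] [  10.86714015 -133.53441682    1.92184421]
top expected tip px [350.57022775 165.18854089]
scene expected tip px [327.91519283 184.68449136]
TCP bed -117.91381458529143 0.4081265164916406
```

View pics/d.png

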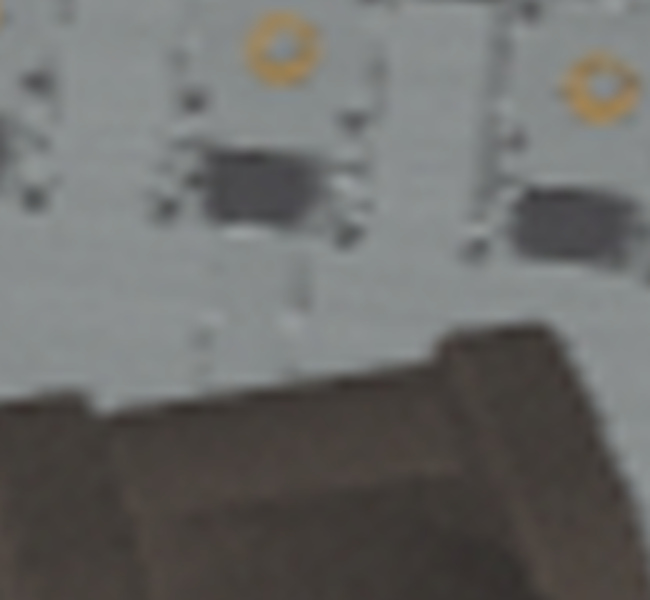

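The blade tip is centred at about (253,232), in line with the middle lane's mouth, where the dark foot sits at (262,188). I'll advance gently from here.

>>> {"name": "jog_arm", "arguments": {
  "commands": [
    {"translation":[0,-2.5,0],"turn":[0,0,0]},
    {"translation":[0,-5,0],"turn":[0,0,0]},
    {"translation":[0,-7.5,0],"turn":[0,0,0]}
  ]
}}

```text
clock: 11.55
position: [0.4762, -0.0124, 0.0138]
ee_rot: [2.099, -2.338, 0.0]
force: [0.1, 0.2, -2.0]
width: 0.258
```

>>> {"name": "jog_arm", "arguments": {
  "commands": [
    {"translation":[0,-2,0],"turn":[0,0,0]},
    {"translation":[0,-4,0],"turn":[0,0,0]}
  ]
}}

```text
clock: 11.72
position: [0.4803, -0.0129, 0.0138]
ee_rot: [-2.098, 2.338, -0.0]
force: [0.6, 0.9, -0.6]
width: 0.264
```

>>> {"name": "jog_arm", "arguments": {
  "commands": [
    {"translation":[0,-1.5,0],"turn":[0,0,0]},
    {"translation":[0,-3,0],"turn":[0,0,0]}
  ]
}}

```text
clock: 11.88
position: [0.4827, -0.0132, 0.0137]
ee_rot: [2.098, -2.337, -0.001]
force: [-4.3, 0.2, 0.4]
width: 0.26
```

>>> {"name": "jog_arm", "arguments": {
  "commands": [
    {"translation":[0,-1.5,0],"turn":[0,0,0]},
    {"translation":[0,-2,0],"turn":[0,0,0]}
  ]
}}

```text
clock: 12.05
position: [0.4828, -0.0132, 0.0136]
ee_rot: [2.097, -2.335, -0.004]
force: [-8.9, 1.4, 9.4]
width: 0.259
```

>>> {"name": "jog_arm", "arguments": {
  "commands": [
    {"translation":[0,-1,0],"turn":[0,0,0]},
    {"translation":[0,-2,0],"turn":[0,0,0]}
  ]
}}

```text
clock: 12.22
position: [0.4831, -0.0133, 0.0135]
ee_rot: [2.096, -2.333, -0.007]
force: [-12.9, 3.3, 13.6]
width: 0.261
```

>>> {"name": "jog_arm", "arguments": {
  "commands": [
    {"translation":[0,2,-0.6],"turn":[0,0,0]},
    {"translation":[0,2,-0.6],"turn":[0,0,0]}
  ]
}}

```text
clock: 12.38
position: [0.4833, -0.0134, 0.0141]
ee_rot: [2.097, -2.336, -0.003]
force: [-5.3, 0.4, -1.1]
width: 0.261
```

```bash
python3 - <<'E'
from h import *
s=arm.observe();R=Rn.from_rotvec(s["ee_rot"]);print(s["position"],s["force"],s["ft_torque"],R.as_matrix()[:,2])
E
```

```text
[ 0.48326149 -0.01336786  0.01409824] [-5.28436293  0.36534522 -1.10865867] [0.20983867 1.16257849 0.06348521] [-2.78240045e-03 -1.90535575e-04 -9.99996111e-01]
```

>>> {"name": "jog_arm", "arguments": {
  "commands": [
    {"translation":[0,-1,-0.2],"turn":[0,0,0]},
    {"translation":[0,-2,-0.4],"turn":[0,0,0]},
    {"translation":[0,-2,-0.4],"turn":[0,0,0]}
  ]
}}

```text
clock: 12.63
position: [0.4838, -0.0135, 0.014]
ee_rot: [2.096, -2.334, -0.006]
force: [-9.7, 1.2, 1.6]
width: 0.263
```

>>> {"name": "jog_arm", "arguments": {
  "commands": [
    {"translation":[0,8,0],"turn":[0,0,0]},
    {"translation":[0,20,0],"turn":[0,0,0]},
    {"translation":[0,30,-1],"turn":[0,0,0]},
    {"translation":[20,30,-1],"turn":[0,0,0]},
    {"translation":[45,29,-1],"turn":[0,0,0]},
    {"translation":[65,29,-1],"turn":[0,0,0]},
    {"translation":[72,29,-1],"turn":[0,0,0]},
    {"translation":[72,24,0],"turn":[0,0,0]},
    {"translation":[72,18,0.3],"turn":[0,0,0]},
    {"translation":[72,18,0.3],"turn":[0,0,0]}
  ]
}}

```text
clock: 13.47
position: [0.4636, -0.082, 0.0147]
ee_rot: [-2.099, 2.335, -0.002]
force: [-0.0, -0.1, -0.9]
width: 0.26
```

```bash
python3 look.py e 12;  python3 - <<'E'
from h import *
a=np.radians(TH);u=np.array([np.cos(a),np.sin(a)]);v=np.array([-u[1],u[0]])
P=arm.observe()["position"][:2]*1000-B; print("TCP bed",P@u,P@v)
for bx,z in((0,.017),(10,.017),(20,.018)):
    w=(B+bx*u-72*v)/1000; print(bx,((proj("top",(*w,z))-(270,120))*5-(400,130))*2.5)
A=cv2.imread("pics/e_t.png")[130:370,400:650]
cv2.imwrite("pics/e.png",cv2.resize(A,None,fx=2.5,fy=2.5))
E
```

```text
13.4667 [ 0.46362038 -0.08201076  0.01473733] [-2.09851372e+00  2.33493742e+00 -1.89758516e-03] [-0.01511931 -0.13374659 -0.87133745] 23.877830140485667
top 0.66 [377.9, 167.6] [ 0.5967603  -0.10470098  0.012     ] [   8.40425837 -134.79108115    3.05099665]
top expected tip px [374.96646741 167.5247593 ]
scene 0.65 [332.6, 189.5] [ 0.56659855 -0.01620022  0.012     ] [-76.38681608 -95.38818713   3.02837246]
scene expected tip px [344.27410802 179.38219466]
TCP bed -118.68441926490631 -70.55756690997808
0 [306.6962952 340.7053108]
10 [310.81900646 297.78727057]
20 [315.44359964 254.21145417]
```

View pics/e.png

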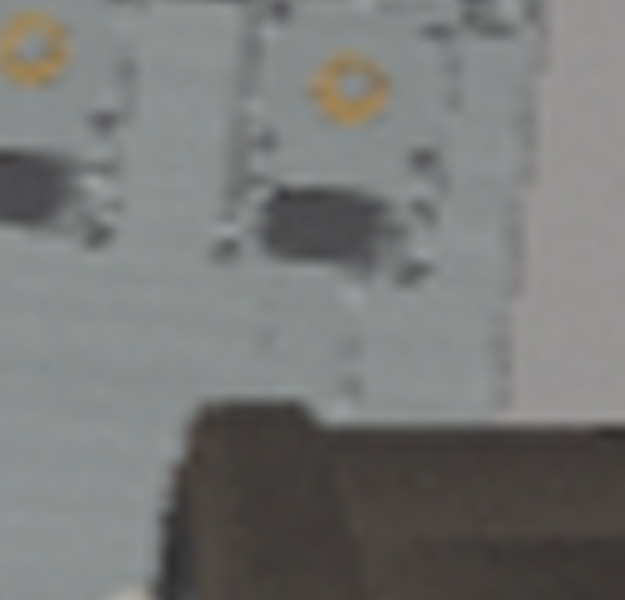

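The blade is centred at about (308,280), in line with the right lane's mouth between the posts at (222,245) and (410,270). I'll advance.

>>> {"name": "jog_arm", "arguments": {
  "commands": [
    {"translation":[0,-4,0.3],"turn":[0,0,0]},
    {"translation":[0,-8,0.5],"turn":[0,0,0]},
    {"translation":[0,-10,0.5],"turn":[0,0,0]}
  ]
}}

```text
clock: 13.92
position: [0.4722, -0.0841, 0.0141]
ee_rot: [-2.099, 2.337, -0.001]
force: [-0.7, -0.6, -0.6]
width: 0.262
```

>>> {"name": "jog_arm", "arguments": {
  "commands": [
    {"translation":[0,-2,0],"turn":[0,0,0]},
    {"translation":[0,-4,0],"turn":[0,0,0]}
  ]
}}

```text
clock: 14.08
position: [0.4754, -0.0847, 0.014]
ee_rot: [2.098, -2.338, -0.0]
force: [0.4, 0.2, -0.6]
width: 0.259
```

>>> {"name": "jog_arm", "arguments": {
  "commands": [
    {"translation":[0,-1.5,0],"turn":[0,0,0]},
    {"translation":[0,-3,0],"turn":[0,0,0]}
  ]
}}

```text
clock: 14.25
position: [0.4782, -0.0851, 0.014]
ee_rot: [2.098, -2.338, -0.0]
force: [-0.7, 0.5, -1.1]
width: 0.26
```

>>> {"name": "jog_arm", "arguments": {
  "commands": [
    {"translation":[0,-1.5,0],"turn":[0,0,0]},
    {"translation":[0,-3,0],"turn":[0,0,0]}
  ]
}}

```text
clock: 14.42
position: [0.4812, -0.0854, 0.014]
ee_rot: [2.098, -2.338, -0.0]
force: [-2.0, 0.2, -0.1]
width: 0.26
```

>>> {"name": "jog_arm", "arguments": {
  "commands": [
    {"translation":[0,-2,-0.1],"turn":[0,0,0]},
    {"translation":[0,-4,-0.1],"turn":[0,0,0]}
  ]
}}

```text
clock: 14.58
position: [0.4854, -0.0858, 0.0142]
ee_rot: [-2.099, 2.338, -0.0]
force: [-1.0, 0.3, -1.3]
width: 0.262
```

>>> {"name": "jog_arm", "arguments": {
  "commands": [
    {"translation":[0,-2,0],"turn":[0,0,0]},
    {"translation":[0,-4,0],"turn":[0,0,0]}
  ]
}}

```text
clock: 14.75
position: [0.4894, -0.0863, 0.0141]
ee_rot: [-2.099, 2.338, -0.0]
force: [-0.5, -0.0, -1.2]
width: 0.258
```

>>> {"name": "jog_arm", "arguments": {
  "commands": [
    {"translation":[0,-2,0],"turn":[0,0,0]},
    {"translation":[0,-4,0],"turn":[0,0,0]}
  ]
}}

```text
clock: 14.92
position: [0.4934, -0.0867, 0.0141]
ee_rot: [-2.099, 2.338, -0.0]
force: [-0.2, 0.3, -1.5]
width: 0.258
```

>>> {"name": "jog_arm", "arguments": {
  "commands": [
    {"translation":[0,-2,0],"turn":[0,0,0]},
    {"translation":[0,-4,0],"turn":[0,0,0]}
  ]
}}

```text
clock: 15.08
position: [0.4973, -0.0871, 0.0141]
ee_rot: [2.098, -2.338, 0.0]
force: [-0.5, -0.0, -0.9]
width: 0.264
```

The right lane slides with almost no drag (about 0.5 N with the tip about 31 mm in), so it's the slack one. I'll retry the left lane with the better alignment.

>>> {"name": "jog_arm", "arguments": {
  "commands": [
    {"translation":[0,15,0],"turn":[0,0,0]},
    {"translation":[0,35,0],"turn":[0,0,0]},
    {"translation":[0,50,-0.5],"turn":[0,0,0]},
    {"translation":[-10,52,-1],"turn":[0,0,0]},
    {"translation":[-40,52,-1],"turn":[0,0,0]},
    {"translation":[-75,52,-1],"turn":[0,0,0]},
    {"translation":[-110,53,-1],"turn":[0,0,0]},
    {"translation":[-138,53,-1],"turn":[0,0,0]},
    {"translation":[-144,53,-1],"turn":[0,0,0]},
    {"translation":[-144,48,0],"turn":[0,0,0]},
    {"translation":[-144,48,0],"turn":[0,0,0]},
    {"translation":[-144,48,0],"turn":[0,0,0]}
  ]
}}

```text
clock: 16.08
position: [0.4653, 0.0598, 0.014]
ee_rot: [2.096, -2.339, 0.001]
force: [0.2, 0.4, -0.5]
width: 0.26
```

```bash
python3 look.py f 12;  python3 - <<'E'
from h import *
a=np.radians(TH);u=np.array([np.cos(a),np.sin(a)]);v=np.array([-u[1],u[0]])
P=arm.observe()["position"][:2]*1000-B; print("TCP bed",P@u,P@v)
for bx,z in((0,.017),(10,.017),(20,.018)):
    w=(B+bx*u+72*v)/1000; print(bx,((proj("top",(*w,z))-(270,120))*5-(150,130))*2.5)
A=cv2.imread("pics/f_t.png")[130:370,150:410]
cv2.imwrite("pics/f.png",cv2.resize(A,None,fx=2.5,fy=2.5))
E
```

```text
16.0833 [0.46527364 0.05983281 0.01402149] [ 2.09623403e+00 -2.33925765e+00  9.67134660e-04] [ 0.2159391   0.35732803 -0.5201125 ] 23.9578565203929
top 0.52 [327.0, 166.0] [0.59935067 0.04186411 0.012     ] [   3.21115019 -135.23734896    2.03896137]
top expected tip px [325.84077843 166.28534424]
scene expected tip px [312.2466016  191.51511521]
TCP bed -128.35626361872792 71.29120352526478
0 [306.76647111 274.99999489]
10 [311.35084438 232.20800806]
20 [315.96985054 188.71038816]
```

View pics/f.png

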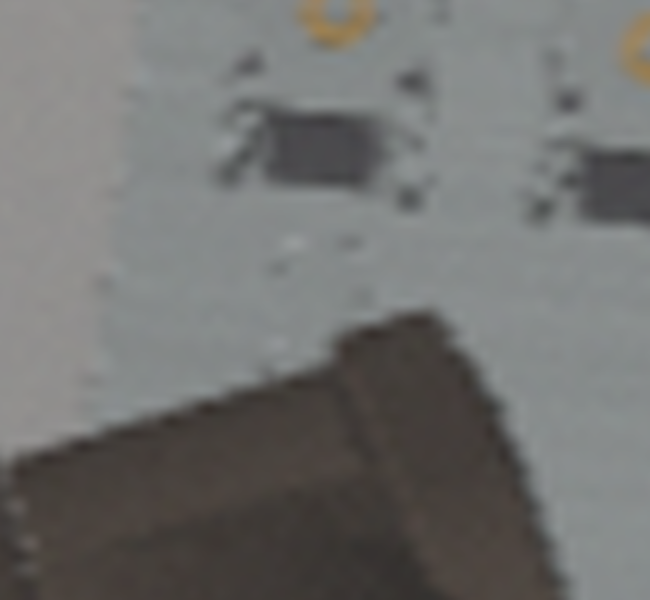

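The blade is centred at about (318,243), within about 2 mm of the left lane's axis (model 310, posts at 230 and 412). I'll advance.

>>> {"name": "jog_arm", "arguments": {
  "commands": [
    {"translation":[-1,-4,0],"turn":[0,0,0]},
    {"translation":[-1,-8,0],"turn":[0,0,0]},
    {"translation":[-1,-13,0],"turn":[0,0,0]},
    {"translation":[-1,-18,0],"turn":[0,0,0]}
  ]
}}

```text
clock: 16.62
position: [0.4836, 0.0601, 0.0142]
ee_rot: [-2.098, 2.338, -0.0]
force: [-0.3, 0.6, -0.8]
width: 0.26
```

>>> {"name": "jog_arm", "arguments": {
  "commands": [
    {"translation":[0,-1.5,0],"turn":[0,0,0]},
    {"translation":[0,-3,0],"turn":[0,0,0]}
  ]
}}

```text
clock: 16.78
position: [0.4864, 0.0599, 0.0141]
ee_rot: [-2.098, 2.338, -0.0]
force: [-0.2, 0.1, -0.7]
width: 0.262
```

>>> {"name": "jog_arm", "arguments": {
  "commands": [
    {"translation":[0,-1.5,0],"turn":[0,0,0]},
    {"translation":[0,-3,0],"turn":[0,0,0]}
  ]
}}

```text
clock: 16.95
position: [0.4888, 0.0596, 0.0141]
ee_rot: [2.098, -2.338, -0.0]
force: [0.4, -0.1, -0.2]
width: 0.262
```

>>> {"name": "jog_arm", "arguments": {
  "commands": [
    {"translation":[0,-1.5,-0.1],"turn":[0,0,0]},
    {"translation":[0,-3,-0.2],"turn":[0,0,0]}
  ]
}}

```text
clock: 17.12
position: [0.4911, 0.0593, 0.0141]
ee_rot: [2.098, -2.337, -0.001]
force: [-3.5, 0.8, -0.2]
width: 0.26
```

>>> {"name": "jog_arm", "arguments": {
  "commands": [
    {"translation":[0,-1,-0.1],"turn":[0,0,0]},
    {"translation":[0,-2,-0.3],"turn":[0,0,0]}
  ]
}}

```text
clock: 17.28
position: [0.4916, 0.0591, 0.0141]
ee_rot: [2.097, -2.335, -0.004]
force: [-7.4, 1.0, 1.2]
width: 0.261
```

>>> {"name": "jog_arm", "arguments": {
  "commands": [
    {"translation":[0,-1,-0.1],"turn":[0,0,0]},
    {"translation":[0,-2,-0.2],"turn":[0,0,0]}
  ]
}}

```text
clock: 17.45
position: [0.493, 0.0589, 0.0142]
ee_rot: [2.096, -2.334, -0.004]
force: [-8.1, 0.4, 0.9]
width: 0.261
```

>>> {"name": "jog_arm", "arguments": {
  "commands": [
    {"translation":[0,-1,-0.1],"turn":[0,0,0]},
    {"translation":[0,-2,-0.2],"turn":[0,0,0]}
  ]
}}

```text
clock: 17.62
position: [0.4949, 0.0586, 0.0144]
ee_rot: [2.096, -2.334, -0.005]
force: [-7.6, 0.3, 1.0]
width: 0.259
```

>>> {"name": "jog_arm", "arguments": {
  "commands": [
    {"translation":[0,-1,0],"turn":[0,0,0]},
    {"translation":[0,-2,-0.1],"turn":[0,0,0]}
  ]
}}

```text
clock: 17.78
position: [0.4967, 0.0584, 0.0144]
ee_rot: [2.096, -2.334, -0.005]
force: [-8.4, 0.9, 0.7]
width: 0.259
```

>>> {"name": "jog_arm", "arguments": {
  "commands": [
    {"translation":[0,-2,0],"turn":[0,0,0]},
    {"translation":[0,-4,0],"turn":[0,0,0]},
    {"translation":[0,-6,0],"turn":[0,0,0]}
  ]
}}

```text
clock: 18.03
position: [0.5033, 0.0577, 0.0145]
ee_rot: [2.097, -2.335, -0.004]
force: [-4.9, -0.2, -1.0]
width: 0.261
```

>>> {"name": "jog_arm", "arguments": {
  "commands": [
    {"translation":[0,-2,0],"turn":[0,0,0]},
    {"translation":[0,-4,0],"turn":[0,0,0]},
    {"translation":[0,-6,0],"turn":[0,0,0]}
  ]
}}

```text
clock: 18.28
position: [0.5094, 0.0571, 0.0144]
ee_rot: [2.097, -2.335, -0.004]
force: [-5.7, -0.2, -1.0]
width: 0.253
```

>>> {"name": "jog_arm", "arguments": {
  "commands": [
    {"translation":[0,-2,0],"turn":[0,0,0]},
    {"translation":[0,-4,0],"turn":[0,0,0]},
    {"translation":[0,-6,0],"turn":[0,0,0]},
    {"translation":[0,-8,0],"turn":[0,0,0]}
  ]
}}

```text
clock: 18.62
position: [0.5174, 0.0562, 0.0144]
ee_rot: [2.097, -2.335, -0.004]
force: [-5.7, 1.2, -1.4]
width: 0.259
```

>>> {"name": "jog_arm", "arguments": {
  "commands": [
    {"translation":[0,-3,0],"turn":[0,0,0]},
    {"translation":[0,-6,0],"turn":[0,0,0]},
    {"translation":[0,-9,0],"turn":[0,0,0]},
    {"translation":[0,-12,0],"turn":[0,0,0]},
    {"translation":[0,-14,0],"turn":[0,0,0]}
  ]
}}

```text
clock: 19.03
position: [0.5316, 0.0547, 0.0144]
ee_rot: [2.097, -2.335, -0.004]
force: [-5.3, 0.7, -2.5]
width: 0.263
```

>>> {"name": "jog_arm", "arguments": {
  "commands": [
    {"translation":[0,-2,0],"turn":[0,0,0]},
    {"translation":[0,-4,0],"turn":[0,0,0]}
  ]
}}

```text
clock: 19.2
position: [0.5354, 0.0543, 0.0144]
ee_rot: [2.097, -2.335, -0.004]
force: [-4.9, 0.1, -2.8]
width: 0.261
```

>>> {"name": "jog_arm", "arguments": {
  "commands": [
    {"translation":[0,-1,0],"turn":[0,0,0]},
    {"translation":[0,-2,0],"turn":[0,0,0]}
  ]
}}

```text
clock: 19.37
position: [0.5367, 0.0541, 0.0142]
ee_rot: [2.096, -2.334, -0.005]
force: [-10.7, 0.8, -0.1]
width: 0.261
```

>>> {"name": "jog_arm", "arguments": {
  "commands": [
    {"translation":[0,-1,0],"turn":[0,0,0]},
    {"translation":[0,-2,0],"turn":[0,0,0]}
  ]
}}

```text
clock: 19.53
position: [0.5368, 0.054, 0.0138]
ee_rot: [2.095, -2.332, -0.008]
force: [-14.3, 1.9, 1.1]
width: 0.257
```

>>> {"name": "jog_arm", "arguments": {
  "commands": [
    {"translation":[0,2.5,0],"turn":[0,0,0]},
    {"translation":[0,2.5,0],"turn":[0,0,0]}
  ]
}}

```text
clock: 19.7
position: [0.5369, 0.0541, 0.0144]
ee_rot: [2.097, -2.335, -0.003]
force: [-7.3, 0.3, -2.4]
width: 0.258
```

>>> {"name": "jog_arm", "arguments": {
  "commands": [
    {"translation":[0,0,0],"turn":[0,0,0]},
    {"translation":[0,0,0],"turn":[0,0,0]},
    {"translation":[0,0,0],"turn":[0,0,0]},
    {"translation":[0,0,0],"turn":[0,0,0]},
    {"translation":[0,0,0],"turn":[0,0,0]},
    {"translation":[0,0,0],"turn":[0,0,0]},
    {"translation":[0,0,0],"turn":[0,0,0]},
    {"translation":[0,0,0],"turn":[0,0,0]}
  ],
  "claw": -0.3
}}

```text
clock: 20.37
position: [0.5392, 0.0542, 0.0152]
ee_rot: [-2.098, 2.338, -0.0]
force: [-1.3, -0.3, 1.0]
width: 0.647
```

>>> {"name": "jog_arm", "arguments": {
  "commands": [
    {"translation":[0,0,-20],"turn":[0,0,0]},
    {"translation":[0,0,-50],"turn":[0,0,0]},
    {"translation":[0,0,-90],"turn":[0,0,0]},
    {"translation":[0,30,-120],"turn":[0,0,0]},
    {"translation":[0,60,-140],"turn":[0,0,0]},
    {"translation":[0,90,-150],"turn":[0,0,0]},
    {"translation":[0,110,-150],"turn":[0,0,0]},
    {"translation":[0,110,-150],"turn":[0,0,0]},
    {"translation":[0,110,-150],"turn":[0,0,0]}
  ]
}}

```text
clock: 21.12
position: [0.4292, 0.0662, 0.1656]
ee_rot: [-2.099, 2.336, -0.001]
force: [0.3, -0.7, -0.4]
width: 0.653
```

```bash
python3 look.py g 10;  python3 - <<'E'
from h import *
a=np.radians(TH);u=np.array([np.cos(a),np.sin(a)]);v=np.array([-u[1],u[0]])
for c in("top","scene"):
    for r in arm.landmark_of(c,"gauge")[:1]:
        w=onz(c,r["at"],.01)[:2]*1000-B; print(c,r["confidence"],r["at"],"gauge origin bed",w@u,w@v,"(home: -47,72)")
A=cv2.imread("pics/g_t.png")[:400,100:420];C=cv2.imread("pics/g_s.png")[100:500,150:550]
cv2.imwrite("pics/g.png",np.hstack([A,C]))
E
```

```text
21.1167 [0.42917259 0.06615561 0.16559956] [-2.09900011e+00  2.33643838e+00 -9.82910972e-04] [ 0.32686176 -0.70945829 -0.410524  ] 60.09218499889823
top expected tip px [323.35207325 178.75105328]
scene expected tip px [317.47227755 196.89947375]
top 0.67 [327.6, 185.9] gauge origin bed -49.65752511471332 57.84751354763008 (home: -47,72)
scene 0.79 [319.8, 203.1] gauge origin bed -67.04487364900127 87.53732969074237 (home: -47,72)
```

View pics/g.png

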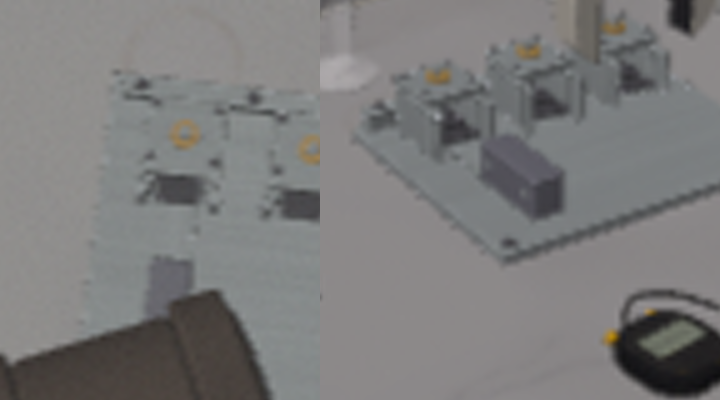

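```bash
python3 - <<'E'
from h import *
a=np.radians(TH);u=np.array([np.cos(a),np.sin(a)]);v=np.array([-u[1],u[0]])
for bx,by,z in((-14.5,72,.04),(-79.5,60,.04),(-79.5,84,.04),(-79.5,84,.01),(-79.5,60,.01),(-14.5,84,.04)):
    w=(B+bx*u+by*v)/1000; print(bx,by,z,"top",((proj("top",(*w,z))-(270,120))*5-(100,0)).round(),"scene",((proj("scene",(*w,z))-(250,140))*5-(150,100)+(320,0)).round())
E
```

```text
-14.5 72 0.04 top [170. 259.] scene [494. 134.]
-79.5 60 0.04 top [179. 375.] scene [567. 170.]
-79.5 84 0.04 top [137. 370.] scene [535. 181.]
-79.5 84 0.01 top [137. 376.] scene [535. 222.]
-79.5 60 0.01 top [179. 380.] scene [566. 211.]
-14.5 84 0.04 top [149. 256.] scene [478. 139.]
```

The handle's edges in both views match the predicted fully-home pose to within about 2 mm. The hard stop was also felt, so I'm handing in.

```bash
python3 -c "
from h import *
print(arm.sign_off(), arm.observe()['clock'])"
```

```text
the job is handed in; nothing more can be done
the job is handed in; nothing more can be done
```

The gauge is lying on the bed in the left lane, pushed home against the end stop. The job was handed in at about 21 s, with the arm clear of everything.

| Lane | What I felt | Verdict |
|---|---|---|
| Right | Slid about 31 mm in with only about 0.5 N drag | Slack |
| Middle | Stopped about 10–12 mm past the mouth and would not slide; push up to about 13 N | Seized |
| Left | About 8 N over the lead-in, then a steady 5–6 N drag | Right |

- **Home position:** in the left lane the force rose abruptly to about 14 N, about 46 mm past first contact and within 2 mm of where the end stop should be. After release, the handle's edges in both camera views matched the predicted home pose within about 2 mm.
- **First left try:** this one was misaligned by about 5 mm and reached about 13 N, so I disregarded it and repeated it better aligned.
- **Hard presses:** early on I pressed the gauge down on the bed with about 16 N, and later the middle lane showed about 14 N downward. I raised the tool both times.
- **Checks that disagreed:** the networks' position for the gauge handle after release was off by 14–25 mm, and their blade-tip positions were often off too. I went by the picture and the force readings instead.
- **Bystanders:** I never went near the stopwatch, tape roll or petri dish, but I did not re-measure where they lie.

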